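# Cover the slide trough with its thin plate

## Robot

A 6-joint arm with a two-finger parallel gripper is mounted at the origin on the work surface. World frame = base frame: x ahead of the robot, y to its left, z up, the work surface at z = 0. Lengths are in mm, angles in degrees, forces in N, time in s.
With the tool pointing down it reaches from about 400 to 825 mm from the base axis. Payload 7 kg.
Tool frame: the origin (TCP) lies midway between the tips of the shut fingers; the grasp point (between the pads) lies 19 mm behind it (grip_point_offset is the x of the grasp point in the tool frame, in mm); x points along the fingers, y is the direction in which the jaws open and shut, and the axes are right-handed (so a half turn about x gives the same grasp; the last joint's range is limited). The gripper opens to 85 mm and grips with 20 to 120 N. Pads are 22 mm wide; open, the fingers measure 114 mm over their backs; the gripper's body (76 mm by 85 mm) begins 54 mm behind the grasp point. The pads swing forward as they close: fully open they stand 13 mm farther back than shut.
Start: joints at [-60.155, 20.546, 0.682, 0, -70.136, -16.507], TCP at [155.699, -656.775, 231.302] pointing down, gripper open.
Joint ranges: [-176.03, 176.03], [-82.01, 121.73], [-58.28, 71.71], [-173.87, 95.51], [-174.79, -0.11], [-173.66, 173.66]. Speed limits (degrees/s): [136.94, 136.94, 172.46, 180, 180, 180].

## Interface

Orientations are given as a 3x3 rotation matrix whose columns are the frame's x, y, z axes.
In Python, from rig import get_obs, grab_frame, calibration, job_done, grip_point_offset gives the robot as it stands. The module is installed in compiled form; this text tells all that it offers.
- The arm moves only by the tool step_arm, never from a script. Its argument "increments" is a list of rows, each a list of 5 numbers: the shift along the tool's x, y, z in m, then the turn about the tool's x in rad, then the finger opening in m, from 0 to 0.0854. A call has 1 to 10 rows; each row is the pose to reach, as a shift and turn from the pose commanded when the call began, along the tool's axes at that moment; what a row does not reach only later rows make up. A row lasts 1/12 s, in which the tool goes at most 41.7 mm and 7.16 degrees, less where a joint would pass 70% of its speed; a pose out of reach is approached as far as the arm can. A call with a gripper value outside its range is refused whole. The fingers move at their own pace and stop on an object; "squeeze" is the grip in N (left out, the last holds). Time passes only in rows, so rows that repeat a pose let the fingers close. It gives the time, the measured TCP pose, the force and the opening at its end, in the units of the state.
- get_obs(): the state, without advancing time (a new reading comes with each control period).
- grab_frame(name): name is "scene" or "top"; returns the picture (420x560x3 uint8, blue, green, red); there is no depth.
- calibration(name): a dict with "fov_y" (degrees; the focal length in pixels is half the picture's height over the tangent of half this angle, whatever the lens; pixels are square), "cx", "cy" (the principal point, pixels), "k1" (the pictures are not rectified: a ray, as slopes to the right and down, at radius r is drawn at 1 + k1 r^2 times it, then the intrinsics apply), "cam_to_world" (4x4, takes a point from camera to world coordinates). Camera axes: x right, y down, z forward; pixel columns grow to the right and rows downward; lengths in mm; the calibration is good to about 2 mm. A picture is of the moment at which its call begins. calibration takes no time and is no camera call.
- job_done(): hands the job in, once; it reports no verdict.
The state is a dict: "time_s": time; "joints": joint angles; "joint_vel": joint speeds; "joint_efforts": joint torques, N m; "position": TCP position; "eef_rot": TCP orientation; "contact_force": force on the tool from outside, world axes, zero at the start; "moment": the same for the moment, N m; "grip_width": finger opening in mm.
Only numpy, scipy, OpenCV 4.12 (cv2) and the standard library are available. Lean on these libraries where they do the work, as an engineer would, in place of code of your own. Each camera call takes 0.05 s, during which the arm holds its last target.

## Task

Cover the long narrow porcelain trough of slides with its thin metal cover plate, centred and square so that the mouth is fully closed. The plate lies too flat in the lipped bay of the stone block to be grasped: with light pressure slide it out through the bay's open end until it overhangs enough to be gripped by its two long edges, lift it without letting it fall onto the bench, and lower it onto the trough's rim before letting go. Leave the trough standing about where it is, and leave the square dish, the vial, the brown bottle and the forceps where they are.

Things in the scene. Friction and masses are not known exactly. Their poses are not given: they have to be found in the camera images.
- plate_mid (a point): Centre (half-way up) of the loose cover plate: a flat aluminium rectangle 140 x 54 x 3 mm, about 50 to 100 g; x along its 140 mm length, y across its 54 mm width, z up. The two ends are alike.
- block: Fixed stone block, 170 (x) x 104 (y) mm, 50 mm high over its lips; origin at the centre of its underside. In its top is a flat bay, floor 45 mm above the origin, y from -33 to +33 mm, x from -85 mm (open end, no lip, flush with the block's vertical end face, free air down to the bench before it) to +73 mm. Lips 5 mm high bound it on both sides and at the +x end.
- bay_edge (a point): Middle of the bay's open end, on the floor's edge, 45 mm above the bench; axes as the block's, so -x points out of the bay. The plate starts inside, its rear end 3 to 8 mm from the +x lip, and slides under a fingertip that presses on it with about 10 to 20 N (lighter ones may slip over it; dragged under more than 35 N it is scratched); it topples out once it overhangs by 70 mm.
- trough_rim (a point): Centre of the mouth of the loose trough, at rim height, 60 mm above the bench: a long narrow white porcelain box, outside 110 (x) x 42 (y) x 60 mm, walls 5 mm, open at the top, holding slides that stand below the rim; about 0.5 kg; x along its length, z up. A seated plate has its centre 1.5 mm above this point.
- dish: Bystander: square open white porcelain dish 84 x 84 x 45 mm; origin at the centre of its underside. Not the trough.
- vial: Bystander: small capped vial, 28 mm across, 55 mm high; origin at the centre of its underside. Stands beyond the trough's +x end.
- bottle: Bystander: small brown bottle, 44 mm across, 85 mm high; origin at the centre of its underside. Stands behind the block's +x end.
- forceps: Bystander: steel forceps lying flat, 110 mm long (its x), 10 mm wide, 8 mm high; origin at the centre of the underside. Lies on the robot's side of the dish.
Things that resemble listed ones, but are neither listed nor needed, are in the scene too. What is shaped like the part that bears plate_mid but pink or yellow is not meant.

How it is judged:
By the outcome, as a careful person would: the job done as asked, in the order asked, and still so for the second after the job is handed in, with the robot touching nothing.
It also fails if it takes over 58 s, if anything falls off the work surface, if the arm or the gripper's body presses on something with over 40 N, if the wrist force passes 120 N, or if a joint passes its speed limit or range.

## Working session

There is one attempt and no reset: what is moved stays moved. The work goes in short steps, Python scripts to look and compute and a tool call to move; the robot and the scene stay as the last step left them, time stands still between calls to the robot, and variables do not carry over. Pictures are saved under pics/ and viewed, and the job is handed in when it is done.

Besides the shell and the picture viewer there is one more tool, called after "Call:" as name(argument=value, ...) on one line, values as JSON. step_arm: Moves the arm, as the interface text tells. Its arguments: {"type":"object","properties":{"increments":{"type":"array"},"squeeze":{"type":"number"}},"required":["increments"]}

```bash
mkdir -p pics; python3 - <<'E'
from rig import *
import cv2,json
for n in("scene","top"):
    cv2.imwrite(f"pics/{n}0.png",grab_frame(n)); c=calibration(n);print(n,c)
print(get_obs(),grip_point_offset)
E
```

```text
scene {'fov_y': 49.99254637416649, 'cx': 273.3764945500339, 'cy': 206.8603044256778, 'k1': 0.013714953903685002, 'cam_to_world': array([[-3.37510912e-01,  6.91824888e-01, -6.38329624e-01,
         1.21116658e+03],
       [ 9.41161942e-01,  2.60501451e-01, -2.15297916e-01,
         2.48896614e+02],
       [ 1.73373368e-02, -6.73436945e-01, -7.39041337e-01,
         8.11117013e+02],
       [ 0.00000000e+00,  0.00000000e+00,  0.00000000e+00,
         1.00000000e+00]])}
top {'fov_y': 44.34002675012157, 'cx': 276.6632144798263, 'cy': 212.62835862035683, 'k1': 0.03968723095235818, 'cam_to_world': array([[-2.91969399e-02, -9.75340946e-01,  2.18763750e-01,
         3.06443377e+02],
       [-9.99570545e-01,  2.90370030e-02, -3.94682950e-03,
         3.53017495e+01],
       [-2.50273925e-03, -2.18785037e-01, -9.75769872e-01,
         1.20144350e+03],
       [ 0.00000000e+00,  0.00000000e+00,  0.00000000e+00,
         1.00000000e+00]])}
{'time_s': 0.1, 'joints': array([-6.01568579e+01,  2.05889604e+01,  6.38729557e-01, -1.83611950e-02,
       -7.01340490e+01, -1.65071737e+01]), 'joint_vel': array([ 0.00981587, -0.13137957,  0.19795522,  0.16780981,  0.02130843,
       -0.05532013]), 'joint_efforts': array([-2.96957012e-03, -5.84763050e+01,  2.94110924e+01,  6.95465103e+00,
       -3.16273676e-03, -3.45222411e-06]), 'position': array([ 155.58157699, -656.39001458,  230.43476906]), 'eef_rot': array([[-4.70556697e-04, -2.30554088e-01,  9.73059398e-01],
       [ 1.42586502e-03,  9.73058361e-01,  2.30554532e-01],
       [-9.99998873e-01,  1.49594034e-03, -1.29140119e-04]]), 'contact_force': array([-0.15703004, -0.39992856, -0.06935725]), 'moment': array([-0.04132653, -0.03764867, -0.02104592]), 'grip_width': 85.52318385583415} -18.700000000000003
```

View pics/scene0.png

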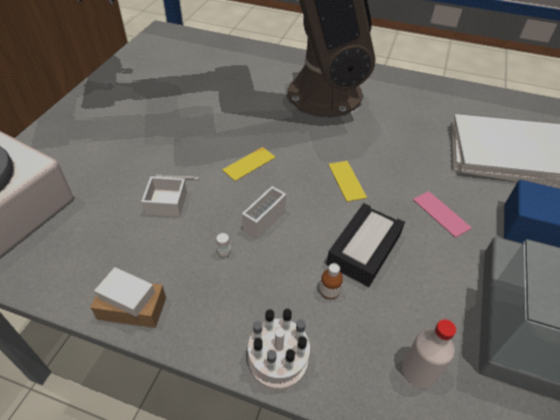

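View pics/top0.png

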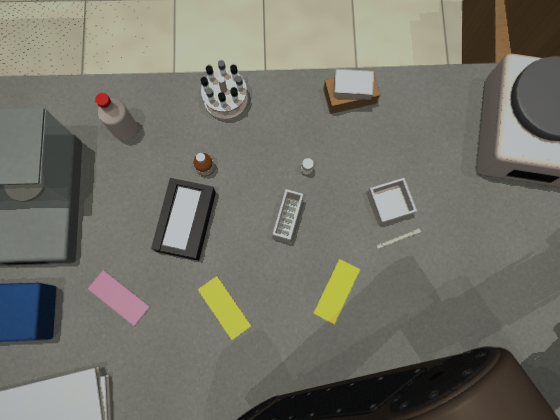

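```bash
cat > h.py <<'E'
import numpy as np,cv2
from rig import *
H,W=420,560
def K(n):
    c=calibration(n);f=H/2/np.tan(np.radians(c['fov_y'])/2);return c,f
def ray(n,uv):
    c,f=K(n);p=(np.asarray(uv,float).reshape(-1,2)-[c['cx'],c['cy']])/f
    rd=np.linalg.norm(p,axis=1,keepdims=True);r=rd.copy()
    for _ in range(30): r=rd/(1+c['k1']*r**2)
    s=p/(1+c['k1']*r**2)
    d=np.c_[s,np.ones(len(s))]@c['cam_to_world'][:3,:3].T
    return c['cam_to_world'][:3,3],d
def onz(n,uv,z):
    o,d=ray(n,uv);return o+d*((z-o[2])/d[:,2])[:,None]
def proj(n,P):
    c,f=K(n);T=c['cam_to_world'];q=(np.asarray(P,float).reshape(-1,3)-T[:3,3])@T[:3,:3]
    s=q[:,:2]/q[:,2:];r2=(s**2).sum(1,keepdims=True)
    return s*(1+c['k1']*r2)*f+[c['cx'],c['cy']]
E
python3 - <<'E'
from h import *
t=cv2.imread('pics/top0.png');s=cv2.imread('pics/scene0.png')
a=cv2.resize(t[145:275,140:320],None,fx=4,fy=4,interpolation=cv2.INTER_CUBIC);cv2.imwrite('pics/c1.png',a)
b=cv2.resize(s[170:310,210:420],None,fx=3.8,fy=3.8,interpolation=cv2.INTER_CUBIC);cv2.imwrite('pics/c2.png',b)
E
```

```text
(no output)
```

View pics/c1.png

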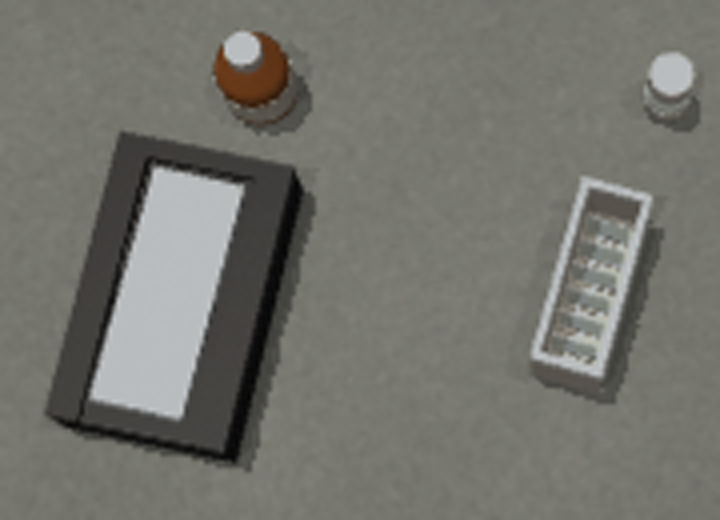

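View pics/c2.png

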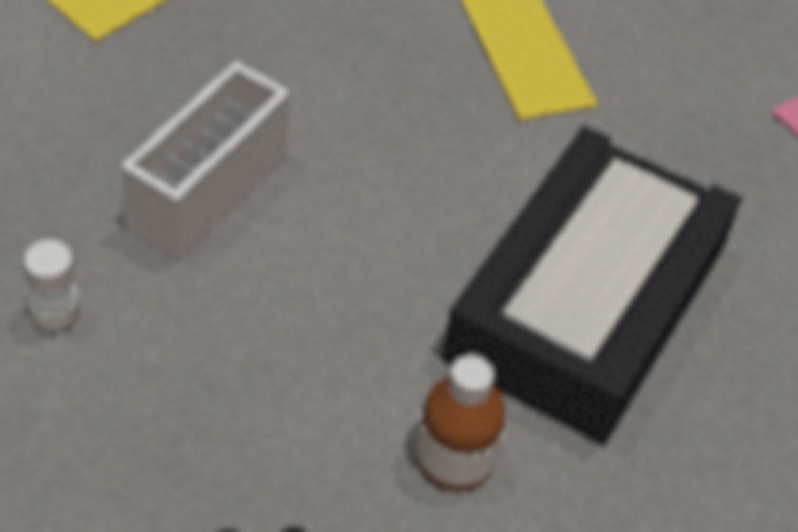

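The scene crop shows the plate at scene (370,237), lying in the black block. The open, lipless end faces the robot, at scene (384,213) / top (171,253). Things that could be mistaken for the plate or the trough:
- **Plate:** yellow plates at top (224,307) and (337,291), the pink one at (118,298), and the white-topped brown block at (355,83). I choose the aluminium one in the stone bay, at top (182,218).
- **Trough:** the square dish at (392,201). I choose the long box at (288,215).

```bash
cat >> h.py <<'E'
def rect(pts):
    (c,(w,h),a)=cv2.minAreaRect(pts.astype(np.float32)); 
    if w<h: w,h,a=h,w,a+90
    a=(a+90)%180-90
    return np.round([*c,w,h,a],2)
def blob(img,mask,seed):
    n,l=cv2.connectedComponents(mask.astype(np.uint8));m=(l==l[seed[1],seed[0]]).astype(np.uint8)
    cs,_=cv2.findContours(m,cv2.RETR_EXTERNAL,cv2.CHAIN_APPROX_NONE);return max(cs,key=cv2.contourArea)[:,0,:]
E
python3 - <<'E'
from h import *
for n,sp,st,vx in(("top",(182,218),(297,192),0),("scene",(370,237),(250,205),0)):
    im=cv2.imread(f'pics/{n}0.png');g=im.min(2)
    print(n,g[sp[1],sp[0]],g[st[1],st[0]])
    f=4;G=cv2.resize(g,None,fx=f,fy=f,interpolation=cv2.INTER_LINEAR)
    for nm,seed,th,z in(("plate",sp,120,48),):
        p=(blob(G,G>th,(seed[0]*f+2,seed[1]*f+2))+.5)/f-.5
        print(nm,rect(onz(n,p,z)[:,:2]))
    # trough rim: bright
    sub=G.copy(); m=(sub>(150)).astype(np.uint8)
    x,y=(288,215) if n=="top" else (265,210)
    w=40; M=np.zeros_like(m);M[(y-w)*f:(y+w)*f,(x-w)*f:(x+w)*f]=1;m&=M
    cs,_=cv2.findContours(m,cv2.RETR_EXTERNAL,cv2.CHAIN_APPROX_NONE)
    for c in cs:
        if cv2.contourArea(c)>1500: p=(c[:,0]+.5)/f-.5;print("trough",rect(onz(n,p,60)[:,:2]),cv2.contourArea(c)/16)
# block corners top (z=50) from top crop
print("blk",onz("top",np.array([[122,132],[302,172],[235,460],[48,412]])/4+[140,145],50))
c2=lambda p:np.array(p)/3.8+[210,170]
print("blk scene",onz("scene",c2([[455,315],[610,400],[738,198],[587,127]]),50))
print("trough top",onz("top",np.array([[585,178],[653,193],[602,378],[531,360]])/4+[140,145],60))
print("trough scene",onz("scene",c2([[238,62],[290,93],[177,197],[123,164]]),60))
E
```

```text
top 185 167
plate [560.42 248.54 140.78  54.75 -14.6 ]
trough [559.85   6.28 110.15  42.22 -17.64] 844.25
scene 176 157
plate [560.54 248.89 141.68  54.63 -14.73]
trough [558.64   6.47 111.77  44.17 -17.48] 669.5625
blk [[654.28195319 274.60158151  50.        ]
 [627.17685031 170.39198797  50.        ]
 [461.01031319 208.39694231  50.        ]
 [491.38367865 313.50380248  50.        ]]
blk scene [[635.03002741 181.8608404   50.        ]
 [660.33687269 273.45946037  50.        ]
 [494.21550199 315.84611338  50.        ]
 [469.39623423 220.71474946  50.        ]]
trough top [[616.01364636   7.12931304  60.        ]
 [605.96834157 -31.45835522  60.        ]
 [499.6792232    1.46394106  60.        ]
 [511.09785761  40.98190729  60.        ]]
trough scene [[501.43421818   6.35211713  60.        ]
 [515.31151412  45.03217508  60.        ]
 [617.10961033  10.64525758  60.        ]
 [604.55752848 -28.08759947  60.        ]]
```

```bash
cat >> h.py <<'E'
def inc(target,yaw=None,o=None):
    "tool-frame increment (m) from measured pose; yaw = wanted world dir of tool y (deg)"
    o=o or get_obs();R=o['eef_rot'];d=R.T@(np.array(target)-o['position'])/1000
    y=np.degrees(np.arctan2(R[1,1],R[0,1]));t=None
    if yaw is not None: t=round(np.radians((y-yaw+180)%360-180),4)
    return np.round(d,4),t,round(y,2)
E
python3 - <<'E'
from h import *
print(inc([480,-250,230],75.35)); print(inc([584.7,242.4,230],75.35));print(inc([584.7,242.4,100],75.35))
# block line check: dark top outline
im=cv2.imread('pics/top0.png').min(2)
for x in range(160,184,4): print(x,im[236:266,x])
E
```

```text
(array([0.0009, 0.3206, 0.4094]), np.float64(0.4883), np.float64(103.33))
(array([0.0015, 0.7756, 0.6248]), np.float64(0.4883), np.float64(103.33))
(array([0.1315, 0.7754, 0.6248]), np.float64(0.4883), np.float64(103.33))
160 [ 63  63  63  63  62  62  61  60  51  34  31  26  27  57  47  22  24  60
 101 107 108 110 111 110 109 108 108 108 107 107]
164 [103 150 180 184 185 185 184 185 184 121  71  65  63  63  64  41  17  46
  63 104 110 111 112 113 113 112 110 109 108 108]
168 [184 185 185 184 185 184 185 184 185 184 105  65  64  64  65  67  32  10
  45  96 107 110 111 112 110 109 111 111 108 110]
172 [185 185 185 185 184 185 185 185 184 184 185 104  64  65  66  65  72  34
  11  49 103 110 109 109 111 111 110 110 110 110]
176 [185 184 185 184 185 185 185 184 184 185 185 163  93  65  65  66  66  71
  32  13  60  74 101 108 110 112 113 109 110 110]
180 [185 185 185 184 185 185 185 184 185 185 185 184 162  93  66  65  66  66
  65  30  24  70  75 103 108 111 111 108 109 109]
```

```bash
python3 - <<'E'
from h import *
p=onz("top",[[164,251.1],[168,251.8],[172,252.8],[176,253.8],[180,254.7]],45);print(p)
print(np.degrees(np.arctan2(p[-1]-p[0],1)), np.degrees(np.arctan2(p[0,1]-p[-1,1],p[0,0]-p[-1,0])))
E
```

```text
[[484.28226589 287.54798271  45.        ]
 [482.41049049 278.51674473  45.        ]
 [479.85739821 269.47676932  45.        ]
 [477.30644353 260.44170347  45.        ]
 [474.98474486 251.41461701  45.        ]]
[-83.86112018 -88.41472951   0.        ] 75.57017812997137
```

Call:
step_arm(increments=[[0, 0.035, 0.02, 0.1, 0], [0, 0.065, 0.055, 0.2, 0], [0, 0.095, 0.09, 0.3, 0], [0, 0.125, 0.125, 0.4, 0], [0, 0.155, 0.16, 0.488, 0], [0, 0.185, 0.195, 0.488, 0], [0, 0.215, 0.23, 0.488, 0], [0, 0.245, 0.26, 0.488, 0], [0, 0.275, 0.29, 0.488, 0], [0, 0.305, 0.32, 0.488, 0]], squeeze=40)

```text
time_s: 0.93
position: [382.0, -308.7, 231.2]
eef_rot: [[0.0, 0.252, 0.968], [0.0, 0.968, -0.252], [-1.0, 0.0, 0.0]]
contact_force: [1.3, -0.8, 0.5]
grip_width: -0.3
```

Call:
step_arm(increments=[[0, 0.04, 0.02, 0, 0], [0, 0.08, 0.04, 0, 0], [0, 0.12, 0.05, 0, 0], [0, 0.16, 0.06, 0, 0], [0, 0.2, 0.065, 0, 0], [0, 0.24, 0.065, 0, 0], [0, 0.28, 0.065, 0, 0], [0, 0.32, 0.065, 0, 0], [0, 0.36, 0.06, 0, 0], [0, 0.4, 0.06, 0, 0]])

```text
time_s: 1.77
position: [539.9, 63.4, 231.2]
eef_rot: [[-0.0, 0.252, 0.968], [0.0, 0.968, -0.252], [-1.0, 0.0, -0.0]]
contact_force: [0.8, 0.3, -1.1]
grip_width: -0.2
```

```bash
python3 - <<'E'
from h import *
print(inc([584.7,242.4,100],75.5))
E
```

```text
(array([ 0.1312,  0.1845, -0.0017]), np.float64(-0.0019), np.float64(75.39))
```

Call:
step_arm(increments=[[0, 0.04, 0, 0, 0], [0, 0.08, 0, 0, 0], [0, 0.12, 0, 0, 0], [0.02, 0.15, -0.002, -0.002, 0], [0.05, 0.18, -0.002, -0.002, 0], [0.09, 0.1845, -0.002, -0.002, 0], [0.131, 0.1845, -0.002, -0.002, 0], [0.16, 0.1845, -0.002, -0.002, 0], [0.17, 0.1845, -0.002, -0.002, 0], [0.17, 0.1845, -0.002, -0.002, 0]])

```text
time_s: 2.6
position: [583.5, 239.1, 58.2]
eef_rot: [[-0.005, 0.251, 0.968], [-0.004, 0.968, -0.251], [-1.0, -0.005, -0.004]]
contact_force: [0.1, 0.0, 0.7]
grip_width: 0.6
```

```bash
python3 - <<'E'
from h import *
print(inc([584.7,242.4,48],75.5))
for n in("top",): cv2.imwrite('pics/p1.png',cv2.resize(grab_frame(n)[130:290,120:320],None,fx=3.5,fy=3.5))
E
```

```text
(array([0.0102, 0.0036, 0.0004]), np.float64(-0.0003), np.float64(75.48))
```

View pics/p1.png

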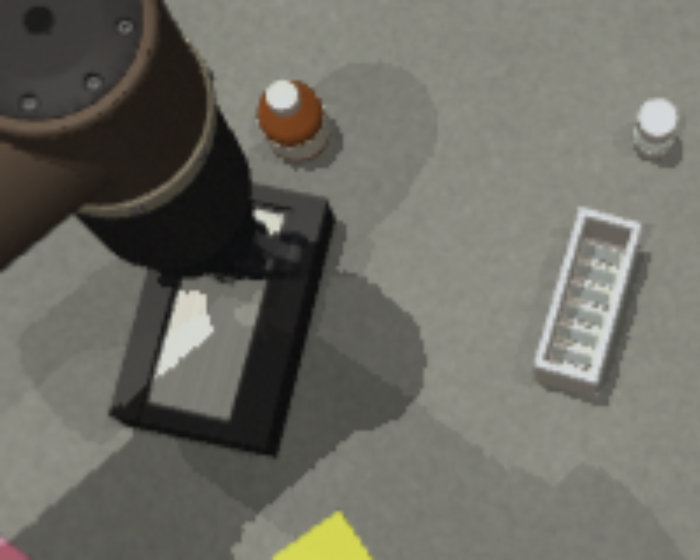

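Call:
step_arm(increments=[[0.003, 0, 0, 0, 0], [0.006, 0, 0, 0, 0], [0.008, 0, 0, 0, 0], [0.009, 0, 0, 0, 0], [0.009, 0, 0, 0, 0]])

```text
time_s: 3.07
position: [585.4, 240.4, 53.0]
eef_rot: [[0.001, 0.251, 0.968], [0.001, 0.968, -0.251], [-1.0, 0.001, 0.001]]
contact_force: [0.7, 0.0, 0.3]
grip_width: -0.2
```

Call:
step_arm(increments=[[0.0015, 0.001, 0, 0, 0], [0.003, 0.001, 0, 0, 0], [0.004, 0.001, 0, 0, 0], [0.0045, 0.001, 0, 0, 0], [0.0045, 0.001, 0, 0, 0]])

```text
time_s: 3.48
position: [585.4, 241.3, 48.1]
eef_rot: [[0.0, 0.25, 0.968], [-0.0, 0.968, -0.25], [-1.0, -0.0, 0.0]]
contact_force: [-1.8, 0.2, 3.1]
grip_width: 0.2
```

Call:
step_arm(increments=[[0.0005, 0, 0, 0, 0], [0.001, 0, 0, 0, 0], [0.001, 0, 0, 0, 0]])

```text
time_s: 3.73
position: [585.4, 241.3, 48.1]
eef_rot: [[0.0, 0.25, 0.968], [0.0, 0.968, -0.25], [-1.0, 0.0, 0.0]]
contact_force: [-4.4, -1.5, 12.0]
grip_width: 0.0
```

Call:
step_arm(increments=[[0.0004, 0, 0, 0, 0], [0.0004, 0, -0.002, 0, 0], [0.0004, 0, -0.004, 0, 0], [0.0004, 0, -0.006, 0, 0], [0.0004, 0, -0.008, 0, 0], [0.0004, 0, -0.01, 0, 0], [0.0004, 0, -0.01, 0, 0]])

```text
time_s: 4.32
position: [577.7, 244.7, 48.1]
eef_rot: [[0.004, 0.249, 0.968], [0.002, 0.968, -0.25], [-1.0, 0.003, 0.004]]
contact_force: [2.8, -0.1, 7.2]
grip_width: 0.2
```

```bash
cat > lk.py <<'E'
from h import *
import sys
im=grab_frame("scene");cv2.imwrite(f'pics/{sys.argv[1]}.png',cv2.resize(im[150:300,300:440],None,fx=4,fy=4))
E
python3 lk.py s1
```

```text
(no output)
```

View pics/s1.png

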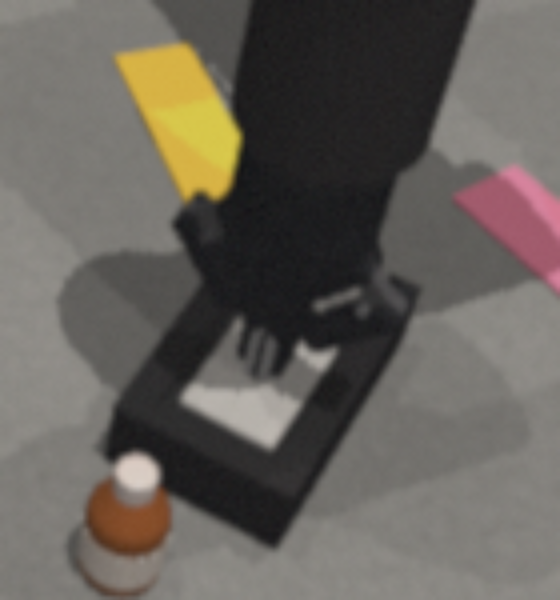

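```bash
python3 - <<'E'
from h import *
print(onz("scene",[[345,250],[368.7,262.5]],48), np.array([560.5,248.7])+70*np.array([.9675,-.253])+np.array([[-.253,-.9675],[.253,.9675]])*27)
o=get_obs();print(o['contact_force'],o['position'])
E
```

```text
[[614.83377808 210.04031544  48.        ]
 [629.09684366 263.69315622  48.        ]] [[621.394  204.8675]
 [635.056  257.1125]]
[ 3.41823297 -0.87394908  7.2601793 ] [577.76816905 244.74547484  48.12058513]
```

Call:
step_arm(increments=[[0.0007, 0, 0, 0, 0], [0.0007, 0, -0.002, 0, 0], [0.0007, 0, -0.004, 0, 0], [0.0007, 0, -0.006, 0, 0], [0.0007, 0, -0.008, 0, 0], [0.0007, 0, -0.01, 0, 0], [0.0007, 0, -0.012, 0, 0], [0.0007, 0, -0.014, 0, 0]])

```text
time_s: 5.03
position: [565.4, 248.7, 48.1]
eef_rot: [[0.006, 0.249, 0.968], [0.003, 0.968, -0.249], [-1.0, 0.004, 0.005]]
contact_force: [5.7, -1.3, 8.1]
grip_width: -0.2
```

Call:
step_arm(increments=[[0.0008, 0, 0, 0, 0], [0.0008, 0, 0, 0, 0]])

```text
time_s: 5.2
position: [565.2, 248.7, 48.1]
eef_rot: [[0.006, 0.249, 0.969], [0.003, 0.969, -0.249], [-1.0, 0.004, 0.005]]
contact_force: [0.9, -1.3, 16.5]
grip_width: -0.2
```

Call:
step_arm(increments=[[0, 0, -0.002, 0, 0], [0.0002, 0, -0.004, 0, 0], [0.0003, 0, -0.006, 0, 0], [0.0004, 0, -0.008, 0, 0], [0.0005, 0, -0.01, 0, 0], [0.0005, 0, -0.012, 0, 0], [0.0005, 0, -0.014, 0, 0], [0.0005, 0, -0.014, 0, 0]])

```text
time_s: 5.87
position: [553.2, 252.9, 48.0]
eef_rot: [[0.009, 0.248, 0.969], [0.004, 0.969, -0.248], [-1.0, 0.006, 0.008]]
contact_force: [6.8, -2.4, 14.7]
grip_width: 0.2
```

```bash
python3 lk.py s2
```

```text
(no output)
```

View pics/s2.png

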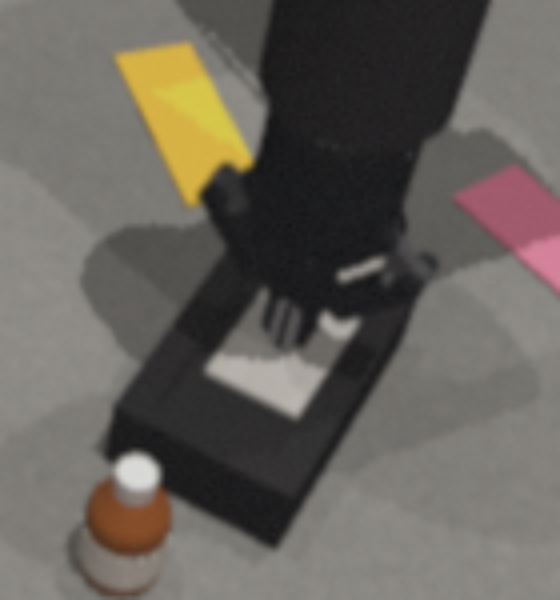

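```bash
python3 - <<'E'
from h import *
p=onz("scene",[[350.6,242.6],[374.9,254.4]],48);print(p)
e=np.array([479.9,269.5]);ex=np.array([.9686,-.2487])
m=p[:,:2].mean(0);print("rear along",(m-e)@ex,"overhang",140-(m-e)@ex,"finger along",(get_obs()['position'][:2]-e)@ex)
E
```

```text
[[591.28184913 216.65268158  48.        ]
 [604.02506426 271.73616526  48.        ]]
rear along 120.34949505074029 overhang 19.650504949259712 finger along 75.13123262749744
```

Call:
step_arm(increments=[[0, 0, -0.002, 0, 0], [0.0001, 0, -0.004, 0, 0], [0.0001, 0, -0.006, 0, 0], [0.0002, 0, -0.008, 0, 0], [0.0002, 0, -0.01, 0, 0], [0.0003, 0, -0.012, 0, 0], [0.0003, 0, -0.014, 0, 0], [0.0003, 0, -0.016, 0, 0], [0.0003, 0, -0.018, 0, 0]])

```text
time_s: 6.67
position: [536.5, 257.6, 48.0]
eef_rot: [[0.01, 0.248, 0.969], [0.005, 0.969, -0.248], [-1.0, 0.007, 0.008]]
contact_force: [10.2, -3.7, 14.8]
grip_width: 0.2
```

Call:
step_arm(increments=[[0, 0, -0.002, 0, 0], [0, 0, -0.004, 0, 0], [0.0001, 0, -0.006, 0, 0], [0.0001, 0, -0.008, 0, 0], [0.0002, 0, -0.01, 0, 0], [0.0002, 0, -0.012, 0, 0], [0.0002, 0, -0.014, 0, 0], [0.0002, 0, -0.016, 0, 0], [0.0002, 0, -0.017, 0, 0], [0.0002, 0, -0.017, 0, 0]])

```text
time_s: 7.5
position: [520.1, 261.8, 48.0]
eef_rot: [[0.01, 0.248, 0.969], [0.005, 0.969, -0.248], [-1.0, 0.007, 0.008]]
contact_force: [9.2, -5.2, 16.7]
grip_width: 0.0
```

```bash
python3 lk.py s3
```

```text
(no output)
```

View pics/s3.png

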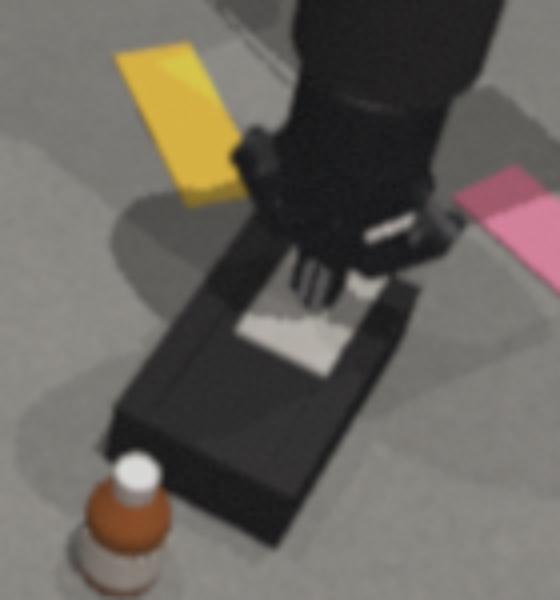

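```bash
python3 - <<'E'
from h import *
p=onz("scene",np.array([[234,329],[328,378]])/4+[300,150],48);print(p)
e=np.array([479.9,269.5]);ex=np.array([.9686,-.2487])
m=p[:,:2].mean(0);print("overhang",140-(m-e)@ex,"finger along",(get_obs()['position'][:2]-e)@ex)
E
```

```text
[[557.13873978 226.35917498  48.        ]
 [572.68098799 280.94090452  48.        ]]
overhang 53.717560727983724 finger along 40.787881095683176
```

Call:
step_arm(increments=[[-0.006, 0, 0.002, 0, 0], [-0.03, 0, 0.002, 0, 0], [-0.07, 0, 0.002, 0, 0.02], [-0.07, 0, -0.03, 0, 0.05], [-0.07, 0, -0.06, 0, 0.085], [-0.07, 0, -0.09, 0, 0.085], [-0.07, 0, -0.09, 0, 0.085], [-0.07, 0, -0.09, 0, 0.085], [-0.07, 0, -0.09, 0, 0.085], [-0.07, 0, -0.09, 0, 0.085]])

```text
time_s: 8.38
position: [428.1, 282.1, 113.8]
eef_rot: [[0.0, 0.251, 0.968], [-0.0, 0.968, -0.251], [-1.0, -0.0, 0.0]]
contact_force: [0.6, 0.5, 0.2]
grip_width: 84.7
```

```bash
python3 - <<'E'
from h import *
im=grab_frame("top");cv2.imwrite('pics/t2.png',im);cv2.imwrite('pics/t2c.png',cv2.resize(im[150:290,110:260],None,fx=4,fy=4))
im=grab_frame("scene");cv2.imwrite('pics/s4.png',im);cv2.imwrite('pics/s4c.png',cv2.resize(im[150:300,300:440],None,fx=4,fy=4))
print(get_obs())
E
```

```text
{'time_s': 8.4833, 'joints': array([ 5.53292737e+01,  1.17850021e+01, -2.86751680e+01, -4.62247734e-05,
       -4.95718727e+01, -1.59894103e+02]), 'joint_vel': array([-0.01053945,  0.0431477 , -0.20340027, -0.04203688, -0.00766625,
       -0.09948586]), 'joint_efforts': array([ 2.15462088e-01, -4.08906412e+01,  2.37671435e+01,  5.62175006e+00,
       -2.36918575e-03,  6.66496329e-03]), 'position': array([428.17584625, 281.87447213, 113.5797646 ]), 'eef_rot': array([[-3.18639895e-04,  2.51475718e-01,  9.67863555e-01],
       [-4.59597581e-04,  9.67863465e-01, -2.51475846e-01],
       [-9.99999844e-01, -5.24957986e-04, -1.92822281e-04]]), 'contact_force': array([ 0.97277966, -0.42827697,  0.44224474]), 'moment': array([-0.01315602, -0.00413863, -0.05359657]), 'grip_width': 84.98130136830022}
```

View pics/t2c.png

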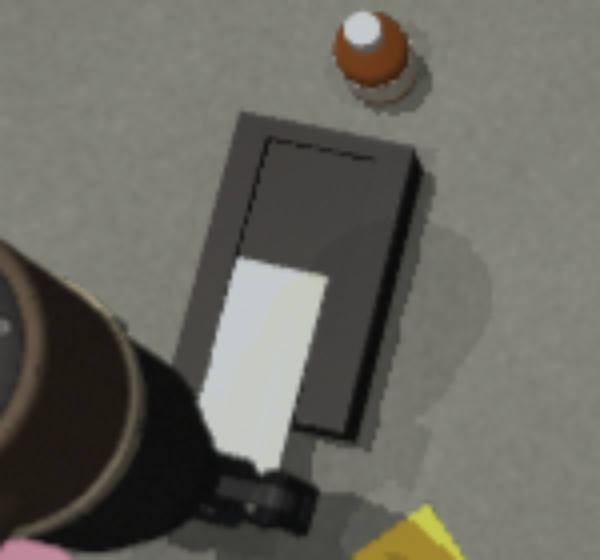

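View pics/s4c.png

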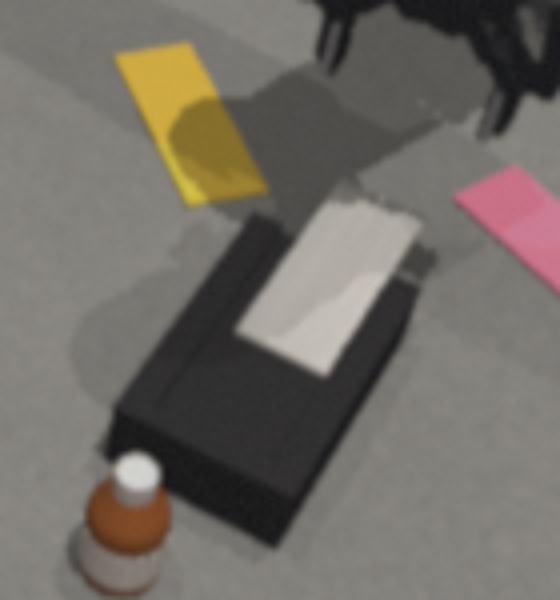

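```bash
python3 - <<'E'
from h import *
e=np.array([479.9,269.5]);ex=np.array([.9686,-.2487]);ey=np.array([.2487,.9686])
f=4
for n in("scene",):
    g=cv2.imread('pics/s4.png').min(2);G=cv2.resize(g,None,fx=f,fy=f)
    for th in(105,115,125):
        p=(blob(G,G>th,(375*f,224*f))+.5)/f-.5; r=rect(onz(n,p,48)[:,:2]);print(r, (r[:2]-e)@ex,(r[:2]-e)@ey)
# rear edge and front corners manually
p=onz("scene",np.array([[235,331],[327,377],[423,222],[337,188]])/4+[300,150],48)[:,:2];print(p);m=p.mean(0);print((m-e)@ex)
p=onz("top",np.array([[237,257],[327,275]])/4+[110,150],48)[:,:2];print(p,(p.mean(0)-e)@ex)
E
```

```text
[ 273.36 -109.72 1591.   1383.9    89.69] -105.74262999999996 -418.67899
[497.22 268.61 138.25  56.41 -14.67] 16.997495000000047 3.4454300000000253
[498.08 268.36 136.15  54.88 -14.21] 17.892666000000006 3.4171620000000154
[[558.33342266 227.17901243]
 [572.19767642 280.31371138]
 [440.15814313 311.64700157]
 [430.64213195 260.00514703]]
19.72006980927004
[[568.55553885 276.54914899]
 [556.48139459 225.09103017]] 84.66994058641122
```

Call:
step_arm(increments=[[0.01, 0.002, 0.016, 0, 0.085], [0.02, 0.004, 0.033, 0, 0.085], [0.04, 0.004, 0.033, 0, 0.085], [0.06, 0.004, 0.033, 0, 0.085], [0.075, 0.004, 0.033, 0, 0.085], [0.085, 0.004, 0.033, 0, 0.085], [0.089, 0.004, 0.033, 0, 0.085], [0.089, 0.004, 0.033, 0, 0.085], [0.089, 0.004, 0.033, 0, 0.085]])

```text
time_s: 9.23
position: [461.0, 277.9, 25.3]
eef_rot: [[0.0, 0.25, 0.968], [0.0, 0.968, -0.25], [-1.0, 0.0, 0.0]]
contact_force: [-0.1, -0.1, 0.5]
grip_width: 85.0
```

```bash
python3 - <<'E'
from h import *
im=grab_frame("scene");cv2.imwrite('pics/s5c.png',cv2.resize(im[150:270,310:440],None,fx=5,fy=5))
print(inc([461.1,277.4,25],75.5))
E
```

```text
(array([ 0.0006, -0.0007,  0.0002]), np.float64(-0.0), np.float64(75.5))
```

View pics/s5c.png

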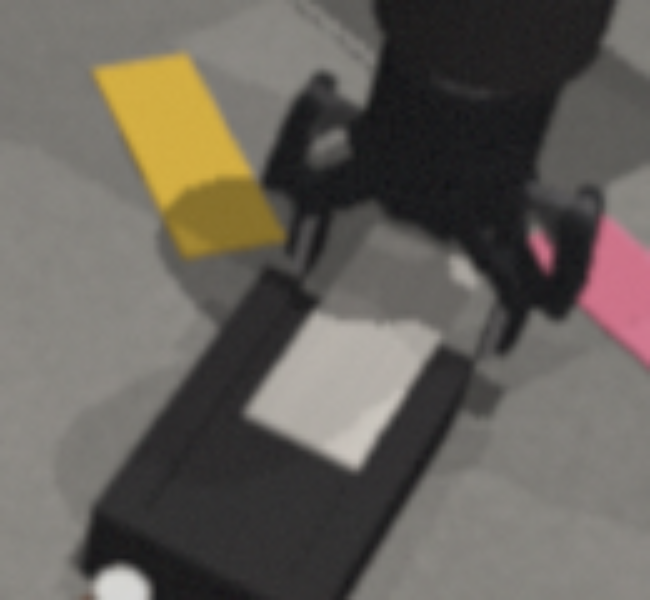

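Call:
step_arm(increments=[[0, 0, 0, 0, 0.065], [0, 0, 0, 0, 0.06], [0, 0, 0, 0, 0.056], [0, 0, 0, 0, 0.053], [0, 0, 0, 0, 0.048], [0, 0, 0, 0, 0.045], [0, 0, 0, 0, 0.045], [0, 0, 0, 0, 0.045]], squeeze=60)

```text
time_s: 9.95
position: [460.6, 277.8, 25.5]
eef_rot: [[0.0, 0.25, 0.968], [0.0, 0.968, -0.25], [-1.0, 0.0, 0.0]]
contact_force: [-2.4, -1.3, 5.8]
grip_width: 51.7
```

Call:
step_arm(increments=[[0, 0, 0, 0, 0.045], [0, 0, 0, 0, 0.045], [-0.002, 0, 0, 0, 0.045], [-0.004, 0, 0, 0, 0.045], [-0.006, 0, 0, 0, 0.045], [-0.008, 0, 0, 0, 0.045]], squeeze=80)

```text
time_s: 10.45
position: [460.5, 277.7, 33.1]
eef_rot: [[-0.0, 0.251, 0.968], [0.0, 0.968, -0.251], [-1.0, 0.0, -0.0]]
contact_force: [1.0, 1.4, -0.2]
grip_width: 51.1
```

```bash
python3 - <<'E'
from h import *
im=grab_frame("scene");cv2.imwrite('pics/s6c.png',cv2.resize(im[150:270,310:440],None,fx=5,fy=5))
E
```

```text
(no output)
```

View pics/s6c.png

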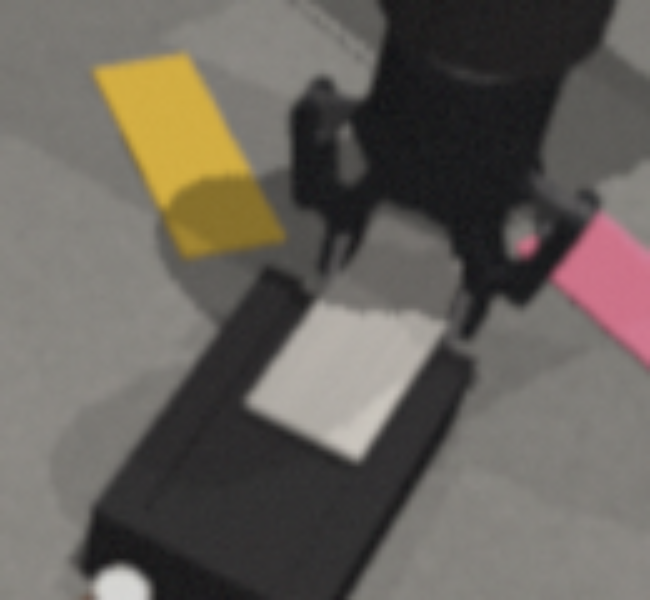

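Call:
step_arm(increments=[[-0.008, 0, 0, 0, 0.045], [-0.018, 0, 0, 0, 0.045], [-0.03, 0, 0, 0, 0.045], [-0.045, 0, 0, 0, 0.045], [-0.06, 0, 0, 0, 0.045], [-0.075, 0, 0, 0, 0.045], [-0.087, 0, 0, 0, 0.045], [-0.093, 0, 0, 0, 0.045], [-0.095, 0, 0, 0, 0.045], [-0.095, 0, 0, 0, 0.045]])

```text
time_s: 11.33
position: [460.6, 277.9, 128.6]
eef_rot: [[0.001, 0.251, 0.968], [0.001, 0.968, -0.251], [-1.0, 0.001, 0.0]]
contact_force: [-0.4, 0.1, -1.2]
grip_width: 51.0
```

```bash
python3 - <<'E'
from h import *
im=grab_frame("scene");cv2.imwrite('pics/s7.png',im)
im=grab_frame("top");cv2.imwrite('pics/t7.png',im)
E
```

```text
(no output)
```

View pics/s7.png

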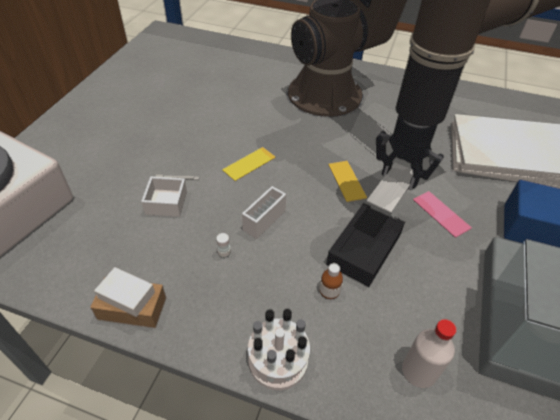

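View pics/t7.png

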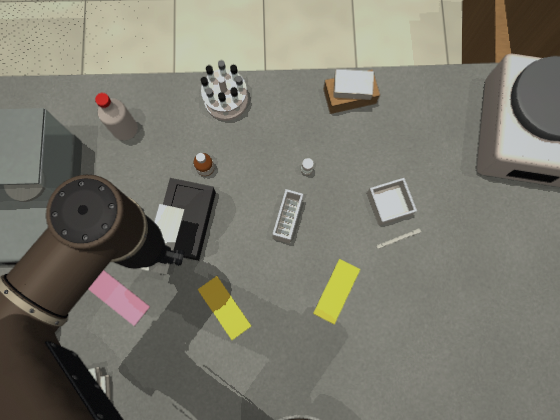

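```bash
python3 - <<'E'
from h import *
s=cv2.imread('pics/s7.png');t=cv2.imread('pics/t7.png')
cv2.imwrite('pics/s7c.png',cv2.resize(s[150:240,340:450],None,fx=6,fy=6,interpolation=cv2.INTER_CUBIC))
cv2.imwrite('pics/t7c.png',cv2.resize(t[180:280,130:230],None,fx=6,fy=6,interpolation=cv2.INTER_CUBIC))
E
```

```text
(no output)
```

View pics/s7c.png

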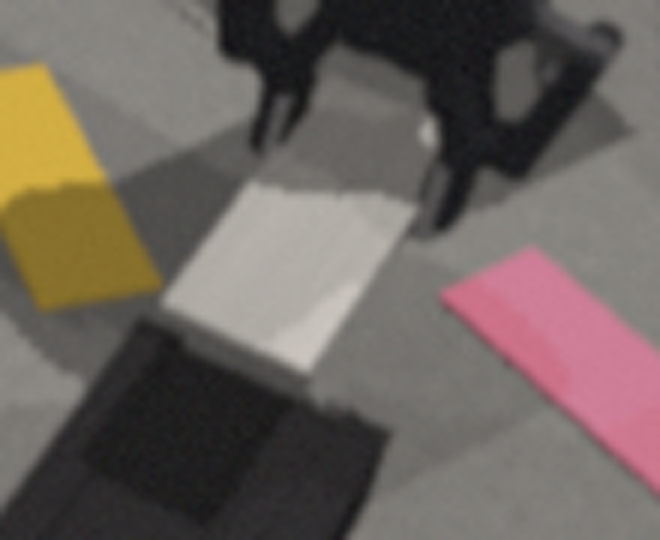

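View pics/t7c.png

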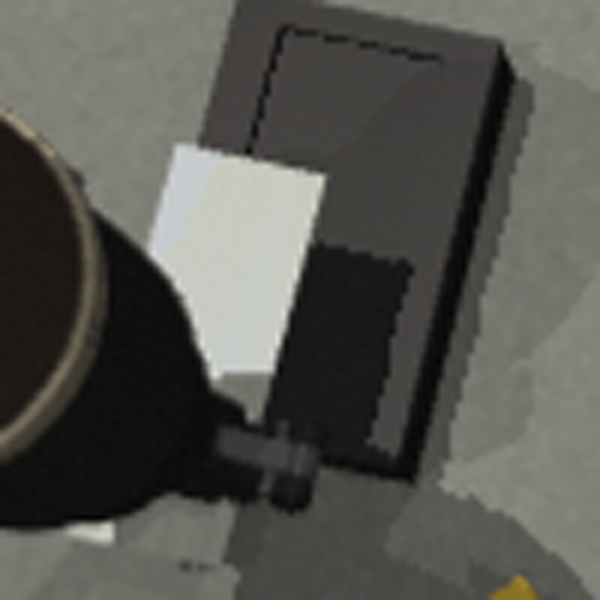

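```bash
cat >> h.py <<'E'
def tri(us,ut):
    o1,d1=ray("scene",us);o2,d2=ray("top",ut);out=[]
    for a,b in zip(d1,d2):
        A=np.c_[a,-b];x=np.linalg.lstsq(A,o2-o1,rcond=None)[0]
        p,q=o1+a*x[0],o2+b*x[1];out.append([*((p+q)/2),np.linalg.norm(p-q)])
    return np.round(out,1)
E
python3 - <<'E'
from h import *
S=np.array([[162,303],[307,374]])/6+[340,150];T=np.array([[326,175],[177,144]])/6+[130,180]
p=tri(S-.4,T-.4);print(p)   # resize half pixel ~ -0.42
d=p[1,:2]-p[0,:2];print(np.hypot(*d),np.degrees(np.arctan2(d[1],d[0])))
o=get_obs();R=o['eef_rot'];print([R.T@(q[:3]-o['position']) for q in p], o['position'])
E
```

```text
[[556.2 225.7 149.6   1.7]
 [569.3 277.7 148.    0.9]]
53.62471445145417 75.860100779918
[array([-22.23483071, -26.01080431, 105.88426721]), array([-20.66966724,  27.61378078, 105.5319358 ])] [460.20162128 277.41136212 127.40373926]
```

Call:
step_arm(increments=[[-0.002, -0.008, 0.004, 0, 0.045], [-0.005, -0.025, 0.014, 0.01, 0.045], [-0.005, -0.05, 0.027, 0.02, 0.045], [-0.005, -0.08, 0.043, 0.03, 0.045], [-0.005, -0.11, 0.06, 0.04, 0.045], [-0.005, -0.14, 0.076, 0.054, 0.045], [-0.005, -0.17, 0.092, 0.054, 0.045], [-0.005, -0.2, 0.108, 0.054, 0.045], [-0.005, -0.222, 0.12, 0.054, 0.045], [0, -0.236, 0.128, 0.054, 0.045]])

```text
time_s: 12.27
position: [525.5, 14.4, 128.0]
eef_rot: [[-0.0, 0.304, 0.953], [-0.0, 0.953, -0.304], [-1.0, -0.0, 0.0]]
contact_force: [0.2, -0.2, -1.1]
grip_width: 51.4
```

Call:
step_arm(increments=[[0.01, 0, 0, 0, 0.045], [0.02, 0, 0, 0, 0.045], [0.03, 0, 0, 0, 0.045], [0.035, 0, 0, 0, 0.045], [0.035, 0, 0, 0, 0.045], [0.035, 0, 0, 0, 0.045], [0.035, 0, 0, 0, 0.045]])

```text
time_s: 12.85
position: [525.5, 17.8, 93.1]
eef_rot: [[0.0, 0.301, 0.954], [-0.0, 0.954, -0.301], [-1.0, 0.0, 0.0]]
contact_force: [0.9, 0.3, -1.0]
grip_width: 51.3
```

```bash
python3 - <<'E'
from h import *
s=grab_frame("scene");t=grab_frame("top");print(get_obs()['position'],inc([525.3,16.7,44],72.4))
cv2.imwrite('pics/s8.png',s);cv2.imwrite('pics/t8.png',t)
cv2.imwrite('pics/s8c.png',cv2.resize(s[150:260,210:320],None,fx=5,fy=5,interpolation=cv2.INTER_CUBIC))
cv2.imwrite('pics/t8c.png',cv2.resize(t[150:260,230:340],None,fx=5,fy=5,interpolation=cv2.INTER_CUBIC))
E
```

```text
[525.65751814  17.65505087  93.40490129] (array([ 0.0494, -0.001 , -0.0001]), np.float64(0.0007), np.float64(72.44))
```

View pics/s8c.png

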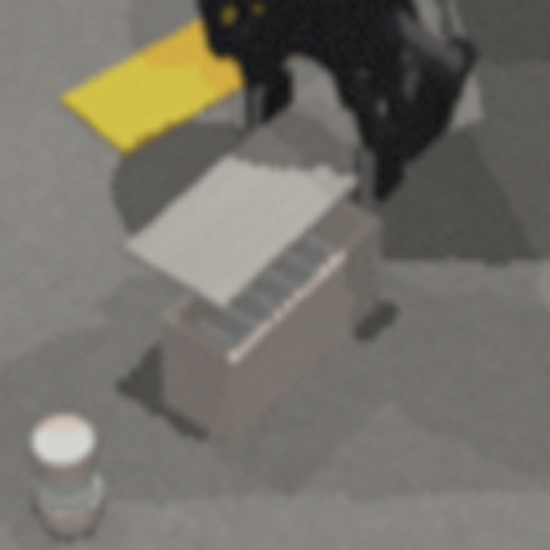

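View pics/t8c.png

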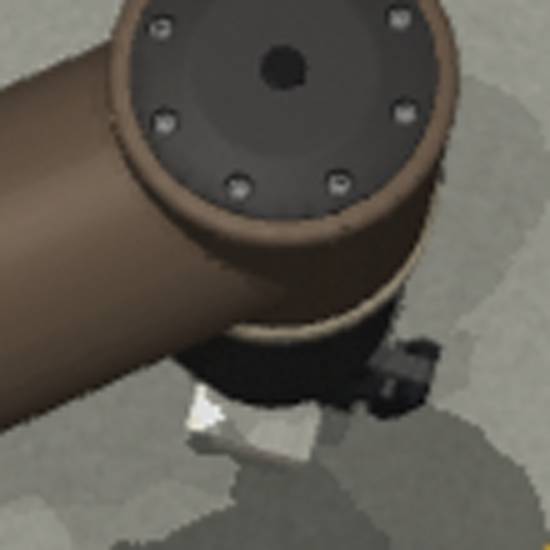

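```bash
python3 - <<'E'
from h import *
p=onz("scene",np.array([[124,245],[221,307]])/5+[210,150]-.4,115.2);q=onz("top",np.array([[187,444],[304,466]])/5+[230,150]-.4,115.2)
ang=np.radians(-17.6);ex=np.array([np.cos(ang),np.sin(ang)]);ey=np.array([-ex[1],ex[0]]);c=np.array([559.4,6.3])
for r in(p,q):
    print(np.round(r,1)); print("trough coords",np.round([[(k[:2]-c)@ex,(k[:2]-c)@ey] for k in r],1))
o=get_obs();print("expected from tcp",(o['position'][:2]-c)@ex+35.7,(o['position'][:2]-c)@ey)
E
```

```text
[[616.9 -39.2 115.2]
 [635.3  12.1 115.2]]
trough coords [[ 68.6 -26. ]
 [ 70.6  28.5]]
[[494.2  53.2 115.2]
 [483.2   3.6 115.2]]
trough coords [[-76.3  25. ]
 [-71.8 -25.6]]
expected from tcp 0.10355569407703769 0.6208179665865714
```

Call:
step_arm(increments=[[0.005, -0.001, 0.0005, 0, 0.045], [0.012, -0.001, 0.0005, 0, 0.045], [0.02, -0.001, 0.0005, 0, 0.045], [0.028, -0.001, 0.0005, 0, 0.045], [0.036, -0.001, 0.0005, 0, 0.045], [0.042, -0.001, 0.0005, 0, 0.045], [0.045, -0.001, 0.0005, 0, 0.045], [0.045, -0.001, 0.0005, 0, 0.045], [0.045, -0.001, 0.0005, 0, 0.045]])

```text
time_s: 13.7
position: [525.5, 16.0, 47.7]
eef_rot: [[-0.0, 0.302, 0.953], [-0.0, 0.953, -0.302], [-1.0, -0.0, -0.0]]
contact_force: [-0.4, 0.6, -0.3]
grip_width: 51.1
```

```bash
python3 - <<'E'
from h import *
s=grab_frame("scene");print(get_obs()['position'],inc([525.3,16.7,44],72.4))
cv2.imwrite('pics/s9c.png',cv2.resize(s[150:260,210:320],None,fx=5,fy=5,interpolation=cv2.INTER_CUBIC))
E
```

```text
[525.70442215  16.09622367  48.00891979] (array([ 0.004 ,  0.0005, -0.0006]), np.float64(0.0001), np.float64(72.4))
```

View pics/s9c.png

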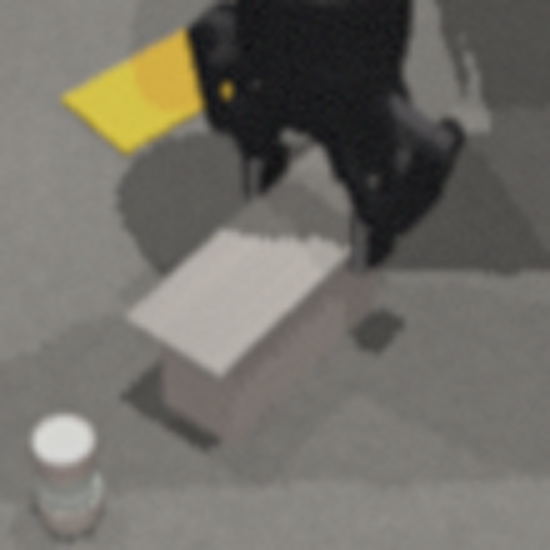

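Call:
step_arm(increments=[[0.002, 0, 0, 0, 0.045], [0.004, 0, 0, 0, 0.045], [0.005, 0, 0, 0, 0.045], [0.006, 0, 0, 0, 0.045], [0.006, 0, 0, 0, 0.045]])

```text
time_s: 14.17
position: [525.4, 16.0, 41.8]
eef_rot: [[-0.0, 0.302, 0.953], [-0.0, 0.953, -0.302], [-1.0, -0.0, -0.0]]
contact_force: [0.8, -0.1, -0.1]
grip_width: 50.7
```

Call:
step_arm(increments=[[0.0005, 0, 0, 0, 0.045], [0.001, 0, 0, 0, 0.045], [0.0015, 0, 0, 0, 0.045], [0.0015, 0, 0, 0, 0.045]])

```text
time_s: 14.5
position: [525.6, 16.1, 41.3]
eef_rot: [[0.0, 0.302, 0.953], [-0.0, 0.953, -0.302], [-1.0, 0.0, 0.0]]
contact_force: [-4.1, 1.1, 10.9]
grip_width: 51.2
```

Call:
step_arm(increments=[[-0.0005, 0, 0, 0, 0.045], [-0.0005, 0, 0, 0, 0.05], [-0.0005, 0, 0, 0, 0.052], [-0.0005, 0, 0, 0, 0.054], [-0.0005, 0, 0, 0, 0.056], [-0.0005, 0, 0, 0, 0.058], [-0.0005, 0, 0, 0, 0.062], [-0.0005, 0, 0, 0, 0.066], [-0.0005, 0, 0, 0, 0.07], [-0.0005, 0, 0, 0, 0.07]], squeeze=20)

```text
time_s: 15.33
position: [525.5, 16.0, 40.9]
eef_rot: [[-0.0, 0.302, 0.953], [-0.0, 0.953, -0.302], [-1.0, -0.0, -0.0]]
contact_force: [-0.1, -1.0, -0.4]
grip_width: 69.8
```

```bash
python3 - <<'E'
from h import *
s=grab_frame("scene")
cv2.imwrite('pics/s10c.png',cv2.resize(s[150:260,210:320],None,fx=5,fy=5,interpolation=cv2.INTER_CUBIC))
E
```

```text
(no output)
```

View pics/s10c.png

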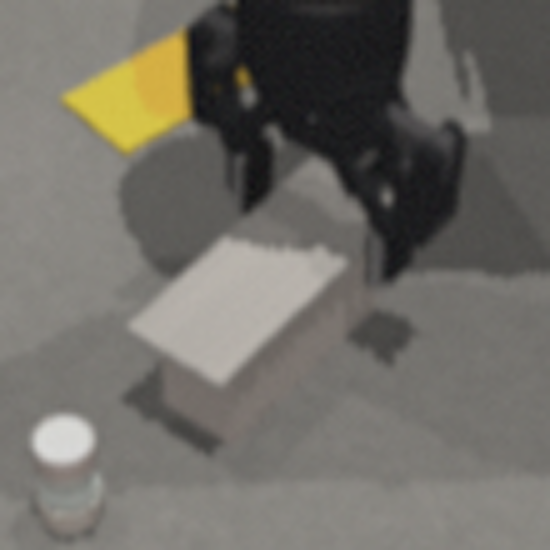

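Released cleanly, with the plate on the rim. Next I back straight up and away.

Call:
step_arm(increments=[[-0.005, 0, 0, 0, 0.08], [-0.015, 0, 0, 0, 0.08], [-0.03, 0, 0, 0, 0.08], [-0.06, 0, 0, 0, 0.08], [-0.1, 0, 0, 0, 0.08], [-0.14, 0, -0.02, 0, 0.08], [-0.17, -0.03, -0.04, 0, 0.08], [-0.19, -0.07, -0.05, 0, 0.08], [-0.19, -0.11, -0.05, 0, 0.08], [-0.19, -0.15, -0.05, 0, 0.08]])

```text
time_s: 16.22
position: [434.2, -106.2, 234.3]
eef_rot: [[0.006, 0.3, 0.954], [0.001, 0.954, -0.3], [-1.0, 0.003, 0.005]]
contact_force: [1.9, -1.1, -1.3]
grip_width: 80.0
```

Call:
step_arm(increments=[[0, -0.04, 0, 0, 0.08], [0, -0.08, 0, 0, 0.08], [0, -0.12, 0, 0, 0.08], [0, -0.16, 0, 0, 0.08], [0, -0.2, 0, 0, 0.08], [0, -0.22, 0, 0, 0.08], [0, -0.22, 0, 0, 0.08]])

```text
time_s: 16.8
position: [366.5, -318.4, 231.6]
eef_rot: [[0.0, 0.306, 0.952], [-0.001, 0.952, -0.306], [-1.0, -0.001, 0.0]]
contact_force: [0.6, -0.6, 0.6]
grip_width: 80.0
```

```bash
python3 - <<'E'
from h import *
s=grab_frame("scene");t=grab_frame("top");cv2.imwrite('pics/s11.png',s);cv2.imwrite('pics/t11.png',t)
f=4
for n,im,seed in(("scene",s,(263,209)),("top",t,(288,215))):
    G=cv2.resize(im.min(2),None,fx=f,fy=f);print(n,im[seed[1],seed[0]])
    for th in(125,140,150):
        p=(blob(G,G>th,(seed[0]*f,seed[1]*f))+.5)/f-.5;print(th,rect(onz(n,p,63)[:,:2]))
a=cv2.resize(s[160:260,215:315],None,fx=4,fy=4);b=cv2.resize(t[160:260,240:340],None,fx=4,fy=4)
cv2.imwrite('pics/f.png',np.hstack([a,b]))
E
```

```text
scene [178 183 190]
125 [558.51   4.64 144.71  59.19 -17.34]
140 [558.75   5.27 141.33  55.85 -17.46]
150 [559.     5.32 139.37  53.93 -17.51]
top [217 215 211]
125 [ 670.51  138.25 1133.82  870.13   88.46]
140 [560.18   5.42 143.01  57.14 -17.29]
150 [560.01   5.36 142.19  56.11 -17.38]
```

View pics/f.png

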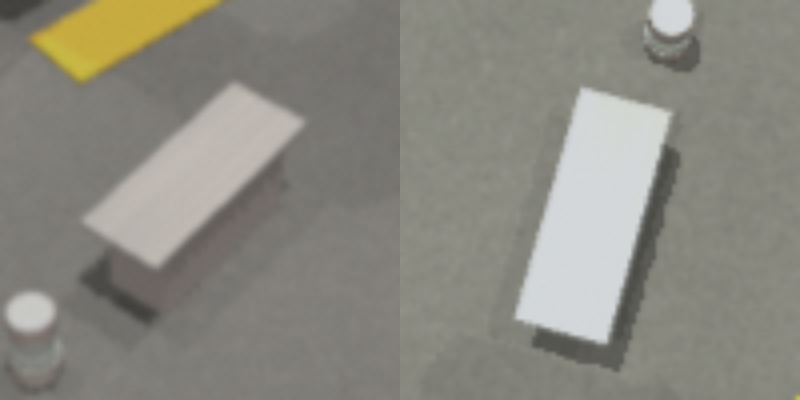

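View pics/t11.png

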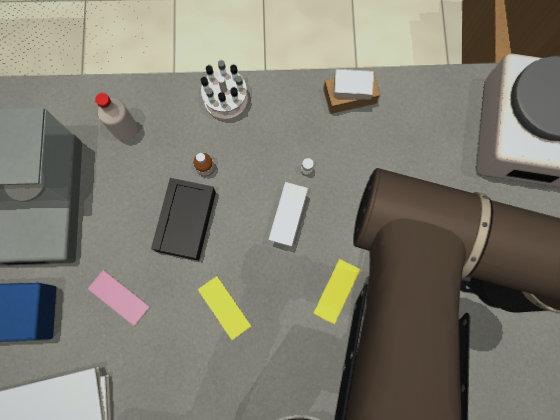

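```bash
python3 - <<'E'
from h import *
a=cv2.imread('pics/scene0.png')
b=grab_frame("scene")
for k,(x0,y0,x1,y1) in dict(dish=(140,170,190,218),forceps=(175,170,202,184),vial=(212,230,236,260),bottle=(318,262,346,300)).items():
    r=a[y0:y1,x0:x1];m=cv2.matchTemplate(b[y0-8:y1+8,x0-8:x1+8],r,cv2.TM_CCOEFF_NORMED);print(k,np.subtract(cv2.minMaxLoc(m)[3],8),round(m.max(),3))
o=get_obs();print(o['contact_force'],o['time_s'])
job_done()
E
```

```text
dish [0 0] 0.98
forceps [0 0] 0.966
vial [0 0] 0.993
bottle [0 0] 0.999
[-0.43755228  0.48511729  0.53424562] 16.95
the job is handed in; nothing more can be done
```

The cover plate is on the trough, and I handed the job in at about 17 s with the arm clear. I slid the plate out of the bay under a closed fingertip until it overhung about 54 mm. I then gripped it by its long edges, lifted it level and lowered it onto the rim until the wrist read 11 N. I let go there and backed straight up.

**Placing:** the plate's centre is within about 1 mm of the trough's centre as measured at the start. It is square to the trough to about 0.3°, and both cameras agree to about 1 mm. The plate hides the rim, so I checked against the trough's first measured position. The trough showed no visible shift.

**Bystanders:** the dish, forceps, vial and bottle show no pixel shift in the scene camera.

**Readings that were off:**
- **Press force:** it read only 7–8 N over the first 20 mm or so of the slide, below the 10–20 N you gave. I raised it to about 15–17 N, and the plate followed the finger without measurable slip.
- **Grip width:** it read about 51 mm on the 54 mm plate, but the hold was firm throughout.

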